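Square up a flat-edged reference disc on a sample stage

ROBOT

A 6-joint arm with a two-finger parallel gripper is mounted at the origin on the work surface. World frame = base frame: x ahead of the robot, y to its left, z up, the work surface at z = 0. Lengths are in m, angles in degrees, forces in N, time in s.
With the tool pointing down it reaches from about 0.325 to 0.75 m from the base axis. Payload 7.6 kg.
Tool frame: the origin (TCP) lies between the finger pads; the fingertips stand 17 mm ahead of it and the grasp point (between the pads) lies 2 mm behind it; x points along the fingers, y is the direction in which the jaws open and shut, and the axes are right-handed (so a half turn about x gives the same grasp; the last joint's range is limited). The gripper opens to 85 mm and grips with 20 to 120 N. Pads are 22 mm wide; open, the fingers measure 114 mm over their backs; the gripper's body (76 mm by 85 mm) begins 54 mm behind the grasp point. The pads swing forward as they close: fully open they stand 13 mm farther back than shut.
Start: joints at [-72.897, 2.991, 80.254, -0, 96.75, -4.028], TCP at [0.189, -0.49, 0.248] pointing down, gripper open.
Joint ranges: [-166.34, 166.34], [-52.06, 124.39], [6.96, 135.62], [-60.46, 240.46], [14.63, 156.25], [-167.68, 167.68]. Speed limits (degrees/s): [147.25, 147.25, 172.46, 180, 180, 180].

INTERFACE

Orientations are given as [roll, pitch, yaw] about the fixed x, y, z axes, in that order (R = Rz(yaw) Ry(pitch) Rx(roll)).
In Python, from cell import r gives the robot as it stands.
- The arm moves only by the tool move_arm, never from a script. Its argument "deltas" is a list of rows, each a list of 7 numbers: the shift along the tool's x, y, z in units of 40 mm (1.0 is 40 mm), then the turn, a rotation vector about the tool's x, y, z in units of 6 degrees (1.0 is 6 degrees), then the opening, from 0 (shut) to 1 (fully open). A call has 1 to 20 rows; each row shifts and turns the commanded pose from where the row before left it, along the tool's axes as they then stand; what a row does not reach is not made up. A row lasts 1/10 s, in which the tool goes at most 50 mm and 8.59 degrees, less where a joint would pass 70% of its speed; a pose out of reach is approached as far as the arm can. A call is refused whole if a number of a shift passes 1 or a number of a turn 1, either way. A call with a gripper value outside its range is refused whole. The fingers move at their own pace and stop on an object; the grip force is fixed at half the most. Time passes only in rows, so rows that do not move let the fingers close. It gives the time, the measured TCP pose, the force and the opening at its end, in the units of the state.
- r.get_obs(): the state, without advancing time (a new reading comes with each control period).
- r.capture(name): name is "scene" or "top" or "wrist"; returns the picture (420x560x3 uint8, red, green, blue); there is no depth.
- r.camera_info(name): a dict with "fx", "fy", "cx", "cy" (pixels), "T" (4x4, takes a point from camera to world coordinates). Camera axes: x right, y down, z forward; pixel columns grow to the right and rows downward; lengths in m; the calibration is good to about 2 mm. A picture is of the moment at which its call begins: read the wrist's pose just before it. camera_info takes no time and is no camera call; for the wrist camera it gives the pose at the moment of the call.
- r.sign_off(): hands the job in, once; it reports no verdict.
The state is a dict: "t": time; "joints": joint angles; "qd": joint speeds; "tau": joint torques, N m; "tcp_pos": TCP position; "tcp_rot": TCP orientation; "contact_force": force on the tool from outside, world axes, zero at the start; "moment": the same for the moment, N m; "finger_gap": finger opening in m.
Only numpy, scipy, OpenCV 4.12 (cv2) and the standard library are available. Lean on these libraries where they do the work, as an engineer would, in place of code of your own. Each camera call takes 0.05 s, during which the arm holds its last target.

TASK

With a fingertip, turn the white ceramic reference disc on the sample stage and slide it until its flat lies flush against the steel alignment bar, using a light touch (never over 15 N, the ceramic chips). Then slide the keeper forward by its tab, just as gently, until its nose touches the disc's round edge, and let go with the flat still flush. Leave everything else where it is.

Things in the scene. Friction and masses are not known exactly. Their poses are not given: they have to be found in the camera images.
- stage: fixed sample stage, a plate 230 x 200 mm on levelling feet that set it up to 4 mm higher or lower. Origin 20 mm below its top face, within 4 mm of bench height, z up, x from the keeper to the alignment bar, y left. The disc lies on a slippery grey strip between two guides 5 mm high and 110 mm long, inner faces at y = +-48 mm. A loose jar and steel cylinder stand on its margins
- bar_face (a point): middle of the alignment bar's working face: x 52, y 0, z 26 mm from the stage's origin; same axes as the stage, x pointing into the bar. The fixed steel bar is 126 mm long along y, 12 mm thick along x, 12 mm high (top 6 mm above this point)
- disc_center (a point): centre of the white ceramic disc, half-way up. 90 mm across, 8 mm thick; loose, about 0.13 kg, too wide to grasp. x points from here square to its one flat edge (48 mm long, 38 mm from the centre), z up. Friction under it is about 0.12, several times less than fingertip on ceramic. Flush: its x along the stage's x, centre 38 mm short of the bar's face
- disc_flat (a point): middle of the disc's flat edge, half-way up; same axes as the disc. It starts 45 to 180 degrees away from the bar, either way round
- keeper (a joint): the keeper's position along the stage's +x in m: 0 fully back, at most 0.055; starts between 0 and 0.012. Stays where it is left; about 2 N moves it. With the disc flush its nose meets the round edge at about 0.044. It stays below 0.020 until the flat is flush
- keeper_nose (a point): middle of the keeper's flat front face (34 mm wide, 9 mm high), which meets the disc's round edge opposite the flat; same axes as the stage
- keeper_tab (a point): on the keeper's upright tab, to be pushed or pinched: 10 mm thick along x, 34 mm wide along y; this point is its middle in x and y, 36 mm above the stage's top face and 10 mm below the tab's top; 25 mm behind the nose; same axes as the stage
- vial: bystander: small amber jar, 22 mm across, 42 mm high, loose on the stage's left margin; origin under its foot
- standard: bystander: steel cylinder, 28 mm across, 12 mm high, loose on the stage's right margin; origin under its foot
- amber: bystander: amber bottle, 86 mm across, 170 mm high, on the bench; origin under its foot
- beaker: bystander: glass beaker, 72 mm across, 90 mm high, on the bench; origin under its foot
- spatula: bystander: spatula, 170 mm long along its x, lying on the bench; origin under its middle
- jar: bystander: white jar, 48 mm across, 60 mm high, on the bench; origin under its foot
Things that resemble listed ones, but are neither listed nor needed, are in the scene too. There is more than one size of the part that bears disc_center; the job needs the smallest.

How it is judged:
By the outcome, as a careful person would: the job done as asked, in the order asked, and still so for the second after the job is handed in, with the robot touching nothing.
It also fails if it takes over 67 s, if anything falls off the work surface, if the arm or the gripper's body presses on something with over 40 N, if the wrist force passes 120 N, or if a joint passes its speed limit or range.

## Working session

There is one attempt and no reset: what is moved stays moved. The work goes in short steps, Python scripts to look and compute and a tool call to move; the robot and the scene stay as the last step left them, time stands still between calls to the robot, and variables do not carry over. Pictures are saved under pics/ and viewed, and the job is handed in when it is done.

Besides the shell and the picture viewer there is one more tool, called by a JSON object that holds its "api" and its "payload". move_arm: Moves the arm, as the interface text tells. Its arguments: {"type":"object","properties":{"deltas":{"type":"array"}},"required":["deltas"]}

```bash
mkdir -p pics; ls
python3 - <<'E'
from cell import r
import cv2,numpy as np
print(r.get_obs())
for n in ["scene","top"]:
    im=r.capture(n); cv2.imwrite(f"pics/{n}0.png",im[:,:,::-1]); 
    c=r.camera_info(n); print(n,c)
E
```

```text
pics
{'t': 0.0, 'joints': array([-7.28980012e+01,  3.03060032e+00,  8.03142682e+01, -5.98802403e-04,
        9.67507665e+01, -4.02790639e+00]), 'qd': array([ 1.84736890e-06, -3.99474014e-02,  3.04920766e-02,  1.85535335e-02,
       -1.34718272e-02,  6.65815156e-02]), 'tau': array([-7.91232833e-04, -3.81667614e+01, -3.60185015e+01, -8.42699751e-05,
        6.13455122e-03,  3.67762448e-05]), 'tcp_pos': array([ 0.18918897, -0.48942257,  0.24743052]), 'tcp_rot': array([-93.67158025,  89.90436317, 107.45825503]), 'contact_force': array([ 0.38869286, -0.3832796 ,  0.22643056]), 'moment': array([ 0.04221729, -0.02099995,  0.0724057 ]), 'finger_gap': 0.08532702156428447}
scene {'fx': 472.5018682290461, 'fy': 472.5018682290461, 'cx': 276.0252709806741, 'cy': 200.83285315243015, 'T': array([[-0.88278077,  0.39765798, -0.25013244,  0.82680919],
       [ 0.46977636,  0.75049324, -0.46483338,  0.49571237],
       [ 0.00287801, -0.52785228, -0.84933132,  0.94995804],
       [ 0.        ,  0.        ,  0.        ,  1.        ]])}
top {'fx': 451.86780850453124, 'fy': 451.86780850453124, 'cx': 285.36620593776485, 'cy': 209.25135194497378, 'T': array([[-0.02774163, -0.99739933,  0.06652045,  0.49917498],
       [-0.99960855,  0.02743851, -0.00546631,  0.03286973],
       [ 0.00362687, -0.06664606, -0.99777009,  1.31240923],
       [ 0.        ,  0.        ,  0.        ,  1.        ]])}
```

View pics/scene0.png

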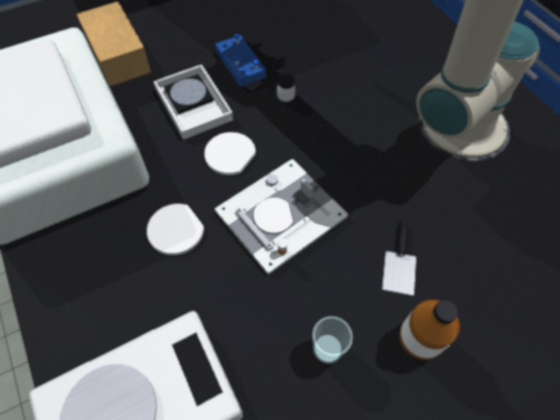

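View pics/top0.png

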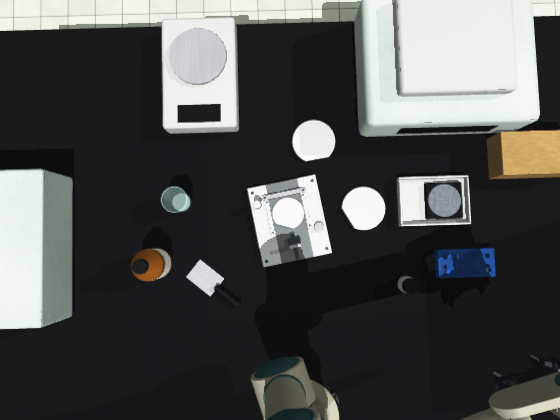

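The stage shows at about (290,221) in the top view and (281,214) in the scene view. Candidates for the disc, by top-view pixel, are (288,212) on the stage, (314,140) and (363,208) on the bench and larger, and the grey one at (445,200) in a tray. By description it is the one on the stage, so I'll check that in a close crop.

Run:
```python
import cv2
a=cv2.imread("pics/top0.png")[165:275,235:345]; b=cv2.imread("pics/scene0.png")[150:280,205:355]
cv2.imwrite("pics/topc.png",cv2.resize(a,(600,600),interpolation=cv2.INTER_CUBIC))
cv2.imwrite("pics/scenec.png",cv2.resize(b,(690,598),interpolation=cv2.INTER_CUBIC))
```

```text
(no output)
```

View pics/topc.png

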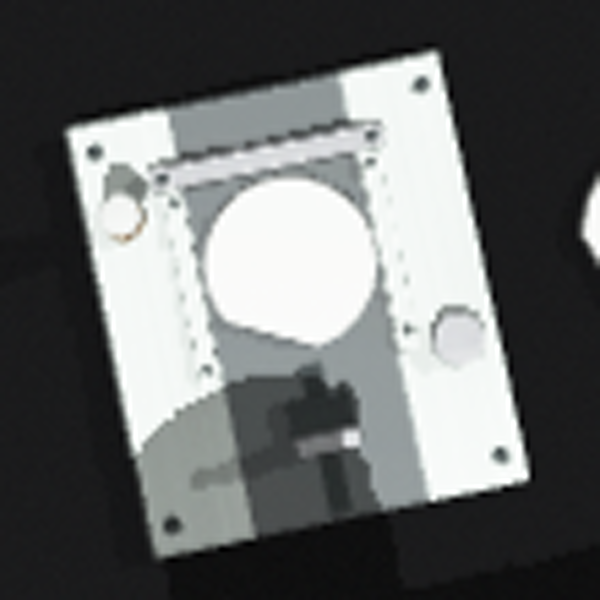

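View pics/scenec.png

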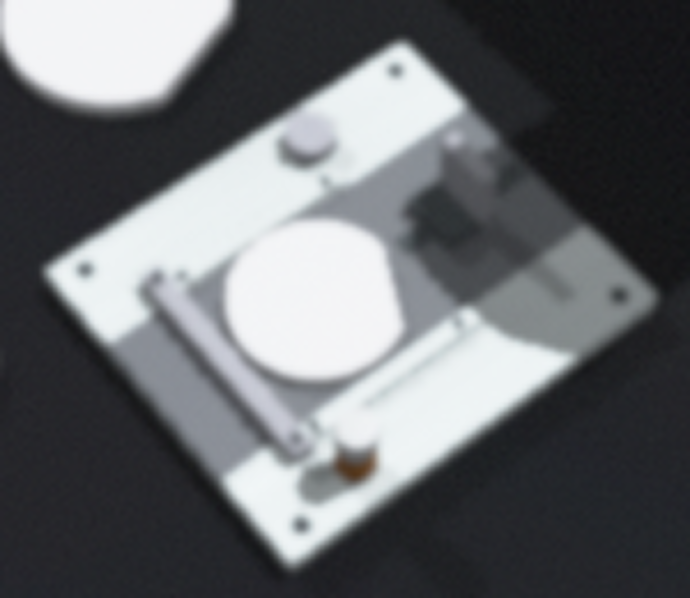

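The stage's disc is clearly the smallest one and lies between the guides. Its flat faces the keeper, slightly to the left (crop 215,322 to 320,347). Next I'll estimate the poses.

```bash
cat > h.py <<'E'
import numpy as np, cv2
from scipy.spatial.transform import Rotation as Ro
from cell import r
def ray(ci,uv,z):
    T=ci["T"]; d=T[:3,:3]@np.array([(uv[0]-ci["cx"])/ci["fx"],(uv[1]-ci["cy"])/ci["fy"],1.]); o=T[:3,3]
    return o+d*(z-o[2])/d[2]
def proj(ci,P):
    T=ci["T"]; p=T[:3,:3].T@(np.asarray(P,float)-T[:3,3]); return np.array([ci["fx"]*p[0]/p[2]+ci["cx"],ci["fy"]*p[1]/p[2]+ci["cy"]])
def st():
    o=r.get_obs(); R=Ro.from_euler('xyz',o["tcp_rot"],degrees=True).as_matrix()
    return o,R
def jawyaw(R): return np.degrees(np.arctan2(R[1,1],R[0,1]))
def goto(p,yaw):
    "total delta in tool units from measured pose to p, jaw y-axis at yaw, tool straight down"
    o,R=st(); a=np.radians(yaw); x=np.array([0,0,-1.]); y=np.array([np.cos(a),np.sin(a),0]); z=np.cross(x,y)
    Rt=np.c_[x,y,z]; rv=Ro.from_matrix(R.T@Rt).as_rotvec(degrees=True)/6
    d=R.T@(np.asarray(p)-o["tcp_pos"])/.04
    print("t",round(o["t"],2),"tcp",o["tcp_pos"].round(4),"jaw",round(jawyaw(R),2),"F",o["contact_force"].round(2),"gap",round(o["finger_gap"],4))
    print("shift",d.round(3),"turn",rv.round(3)); return d,rv
E
python3 - <<'E'
from h import *
ci=r.camera_info("top")
c=lambda u,v:(235+u*110/600-.4,165+v*110/600-.4)
C=[ray(ci,c(*p),.02) for p in [(66,130),(437,50),(528,482),(160,556)]]
for p in C: print(p.round(4))
print([round(float(np.linalg.norm(C[i]-C[(i+1)%4])),4) for i in range(4)], np.mean(C,0).round(4))
d=(C[0]-C[3]+C[1]-C[2]); yaw=np.degrees(np.arctan2(d[1],d[0])); print("yaw",yaw)
f=[ray(ci,c(*p),.028) for p in [(212,322),(320,347)]]; print(f, np.linalg.norm(f[0]-f[1]))
e=f[1]-f[0]; print("flat normal", np.degrees(np.arctan2(e[1],e[0])),"+-90")
print("disc",ray(ci,c(291,262),.028))
goto([.52,.0,.25],yaw)
E
```

```text
[0.6483 0.1352 0.02  ]
[ 0.6855 -0.0616  0.02  ]
[ 0.4569 -0.1019  0.02  ]
[0.4239 0.0912 0.02  ]
[0.2003, 0.232, 0.1959, 0.2287] [0.5537 0.0157 0.02  ]
yaw 10.538024445255829
[array([0.54477972, 0.06078135, 0.028     ]), array([0.53020818, 0.00489417, 0.028     ])] 0.05775557643942242
flat normal -104.6134586225529 +-90
disc [0.57495538 0.01874637 0.028     ]
t 0.1 tcp [ 0.1892 -0.4895  0.2475] jaw -68.87 F [ 0.19 -0.36 -0.  ] gap 0.0855
shift [ -0.048  -8.432 -12.125] turn [-1.3234e+01 -1.0000e-02  1.1000e-02]
```

Run:
```python
from h import *
goto([.56,.019,.25],79)
T=r.camera_info("wrist"); o,R=st()
print("cam in tool",(R.T@(T["T"][:3,3]-o["tcp_pos"])).round(3)); print((R.T@T["T"][:3,:3]).round(2),T["fx"],T["cx"],T["cy"])
```

```text
t 0.1 tcp [ 0.1892 -0.4895  0.2475] jaw -68.87 F [ 0.19 -0.36 -0.  ] gap 0.0855
shift [ -0.048  -8.514 -13.229] turn [-2.4644e+01 -1.8000e-02  4.0000e-03]
cam in tool [-0.126 -0.001 -0.082]
[[-0.   -0.32  0.95]
 [ 1.    0.    0.  ]
 [-0.    0.95  0.32]] 343.31904116852706 282.68159469495976 211.4789936206987
```

{"api": "move_arm", "payload": {"deltas": [[0,-0.3,-0.5,0,0,0,0.47],[0,-0.6,-0.9,-0.5,0,0,0.47],[0,-0.6,-0.95,0.5,0,0,0.47],[0,-0.6,-0.95,0,0,0,0.47],[0,-0.6,-0.95,0,0,0,0.47],[0,-0.6,-0.95,0,0,0,0.47],[0,-0.6,-0.95,0,0,0,0.47],[0,-0.6,-0.95,0,0,0,0.47],[0,-0.6,-0.95,0,0,0,0.47],[0,-0.6,-0.95,0,0,0,0.47],[0,-0.6,-0.95,0,0,0,0.47],[0,-0.6,-0.95,0,0,0,0.47],[0,-0.6,-0.95,0,0,0,0.47],[0,-0.6,-0.9,0,0,0,0.47],[0,-0.414,-0.529,0,0,0,0.47],[0,0,0,-0.5,0,0,0.47],[0,0,0,-1,0,0,0.47],[0,0,0,-1,0,0,0.47],[0,0,0,-1,0,0,0.47],[0,0,0,-1,0,0,0.47]]}}

```text
t: 2.1
tcp_pos: [0.5599, 0.0208, 0.2477]
tcp_rot: [-47.0, 89.9, -178.7]
contact_force: [0.1, -0.1, 0.1]
finger_gap: 0.0404
```

{"api": "move_arm", "payload": {"deltas": [[0,0,0,-1,0,0,0.47],[0,0,0,-1,0,0,0.47],[0,0,0,-1,0,0,0.47],[0,0,0,-1,0,0,0.47],[0,0,0,-1,0,0,0.47],[0,0,0,-1,0,0,0.47],[0,0,0,-1,0,0,0.47],[0,0,0,-1,0,0,0.47],[0,0,0,-1,0,0,0.47],[0,0,0,-1,0,0,0.47],[0,0,0,-1,0,0,0.47],[0,0,0,-1,0,0,0.47],[0,0,0,-1,0,0,0.47],[0,0,0,-1,0,0,0.47],[0,0,0,-1,0,0,0.47],[0,0,0,-1,0,0,0.47],[0,0,0,-1,0,0,0.47],[0,0,0,-1,0,0,0.47],[0,0,0,-1,0,0,0.47],[0,0,0,-1,0,0,0.47]]}}

```text
t: 4.1
tcp_pos: [0.5599, 0.0208, 0.2477]
tcp_rot: [-162.9, 89.9, -174.5]
contact_force: [-0.3, 0.5, -0.2]
finger_gap: 0.0404
```

```bash
cat > w.py <<'E'
import sys
from h import *
import json
n=sys.argv[1]
goto([.56,.019,.25],79)
ci=r.camera_info("wrist"); im=r.capture("wrist"); cv2.imwrite(f"pics/{n}.png",im[:,:,::-1])
json.dump({k:(v.tolist() if hasattr(v,'tolist') else v) for k,v in ci.items()},open(f"pics/{n}.json","w"))
cv2.imwrite(f"pics/{n}_b.png",cv2.resize(im[:,:,::-1],(800,600),interpolation=cv2.INTER_CUBIC))
E
python3 w.py w1
```

```text
t 4.1 tcp [0.5599 0.0208 0.2477] jaw 78.38 F [-0.28  0.53 -0.21] gap 0.0404
shift [-0.057 -0.043  0.012] turn [-0.104 -0.009  0.003]
```

View pics/w1_b.png

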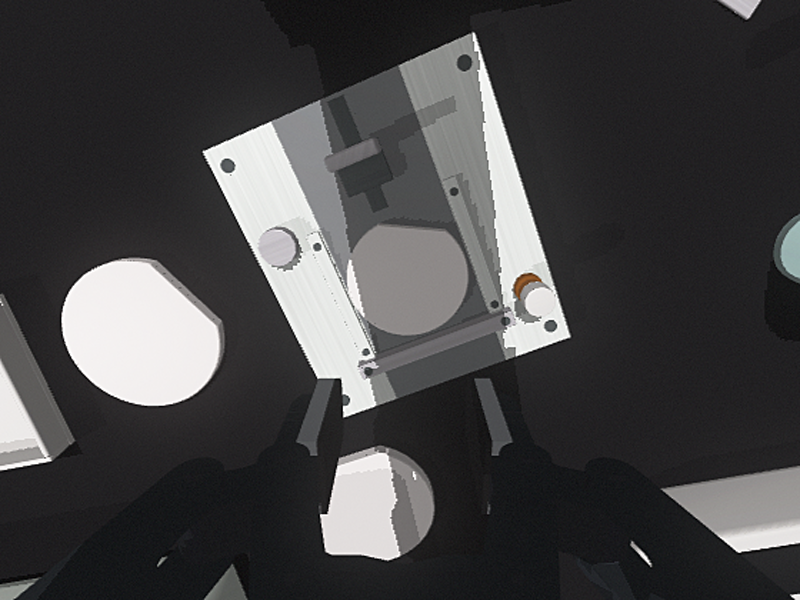

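Run:
```python
import cv2
a=cv2.imread("pics/w1.png")
c=a[140:275,225:375]; cv2.imwrite("pics/w1c.png",cv2.resize(c,(667,600),interpolation=cv2.INTER_CUBIC))
import numpy as np
g=np.clip(a[20:160,140:360].astype(float)*2,0,255).astype(np.uint8); cv2.imwrite("pics/w1d.png",cv2.resize(g,(800,509),interpolation=cv2.INTER_CUBIC))
```

```text
(no output)
```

View pics/w1c.png

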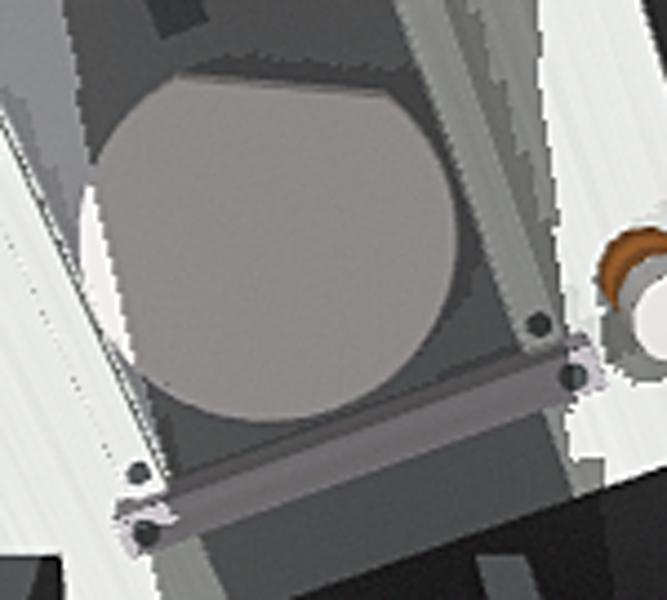

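View pics/w1d.png

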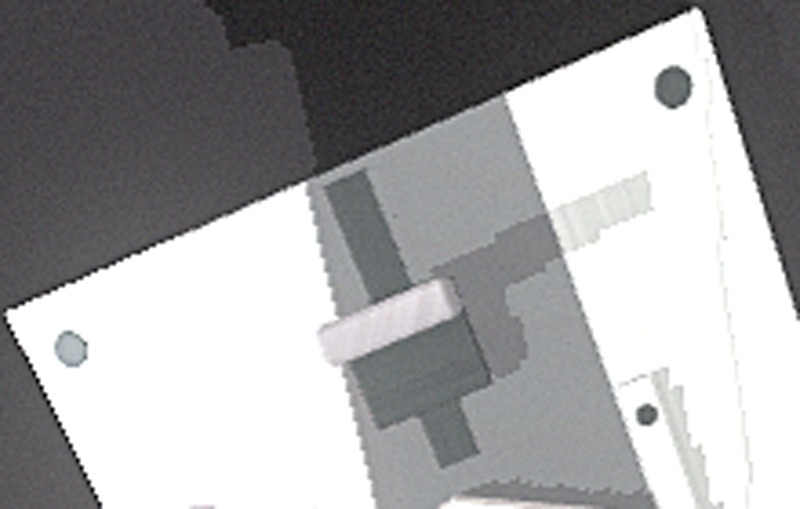

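```bash
cat > fit.py <<'E'
from h import *
from scipy.optimize import least_squares
import json
def load(n):
    d=json.load(open(f"pics/{n}.json")); d["T"]=np.array(d["T"]); return d
def S(p,q): # stage->world; p=(x,y,z0,yaw)
    a=p[3]; R=np.array([[np.cos(a),-np.sin(a),0],[np.sin(a),np.cos(a),0],[0,0,1]]); return np.array(p[:3])+R@np.asarray(q,float)
E
cat > f1.py <<'E'
from fit import *
ci=load("w1"); D=lambda u,v:np.array([u/3.636+140-.4,v/3.636+20-.4]); C=lambda u,v:np.array([u/4.447+225-.4,v/4.447+140-.4])
pts=[((-.115,-.1,.02),D(5,312)),((-.115,.1,.02),D(697,8)),((.115,.1,.02),np.array([570,337])*.7-.3)]
f=lambda p:np.concatenate([proj(ci,S([p[0],p[1],p[3],p[2]],q))-m for q,m in pts]+[[p[3]*300]])
s=least_squares(f,[.55,.015,.19,0.]); print(s.x, np.degrees(s.x[2]), s.fun.round(2))
p=[s.x[0],s.x[1],s.x[3],s.x[2]]
# disc
zt=p[2]+.028
e=[ray(ci,C(*q),zt) for q in [(178,75),(390,95)]]; print("flatlen",np.linalg.norm(e[0]-e[1]))
m=(e[0]+e[1])/2; t=(e[1]-e[0])/np.linalg.norm(e[1]-e[0]); n=np.array([-t[1],t[0],0]); 
cc=[ray(ci,C(*q),zt) for q in [(80,240),(457,232),(270,420),(120,150),(430,330),(160,385),(395,375)]]
A=np.array([[2*q[0],2*q[1],1] for q in cc]); b=[q[0]**2+q[1]**2 for q in cc]
x=np.linalg.lstsq(A,b,rcond=None)[0]; print("centre",x[:2],"r",np.sqrt(x[2]+x[0]**2+x[1]**2))
n=n if n@(m-np.r_[x[:2],zt])>0 else -n
print("flat normal",np.degrees(np.arctan2(n[1],n[0])),"dist",np.linalg.norm((m-np.r_[x[:2],zt])[:2]), "c from flat",(m-.038*n)[:2])
a=p[3];Rz=np.array([[np.cos(a),np.sin(a)],[-np.sin(a),np.cos(a)]]); print("disc in stage",Rz@(x[:2]-np.array(p[:2])))
print("flush centre",S(p,[.014,0,.028]))
for nme,q in [("tabTL",(320,330)),("tabTR",(448,282)),("tabBR",(458,312)),("tabBL",(332,365))]:
    w=ray(ci,D(*q),p[2]+.02+.046); print(nme,(Rz@(w[:2]-np.array(p[:2]))).round(4))
for nme,q in [("noseL",(378,430)),("noseR",(492,382))]:
    w=ray(ci,D(*q),p[2]+.02+.0); print(nme,(Rz@(w[:2]-np.array(p[:2]))).round(4))
im=cv2.imread("pics/w1.png"); im=cv2.resize(im,(800,600))
def L(a,b,col):
    u=proj(ci,S(p,a))/.7; v=proj(ci,S(p,b))/.7; cv2.line(im,tuple(int(i) for i in u),tuple(int(i) for i in v),col,1)
for y in(-.1,.1): L((-.115,y,.02),(.115,y,.02),(0,0,255))
for xx in(-.115,.115): L((xx,-.1,.02),(xx,.1,.02),(0,0,255))
for xx in(.052,.064): L((xx,-.063,.032),(xx,.063,.032),(0,255,0))
for y in(-.048,.048): L((-.06,y,.025),(.05,y,.025),(255,0,0))
cv2.imwrite("pics/f1.png",im); json.dump(list(map(float,p)),open("stage.json","w"))
E
python3 f1.py
```

```text
[ 0.55491917  0.01667419  0.17727876 -0.00247549] 10.157324954878437 [-0.15  0.06  0.05 -0.19  0.1   0.24 -0.74]
flatlen 0.04875601364966884
centre [0.57718411 0.02053245] r 0.043714538086044245
flat normal 163.03846113694337 dist 0.03935067602306902 c from flat [0.57570931 0.0203088 ]
disc in stage [ 0.02259639 -0.00012867]
flush centre [0.56869975 0.01914311 0.02552451]
tabTL [-0.0777 -0.0147]
tabTR [-0.0764  0.0179]
tabBR [-0.0693  0.0175]
tabBL [-0.0693 -0.0153]
noseL [-0.0483 -0.018 ]
noseR [-0.0486  0.0167]
```

View pics/f1.png

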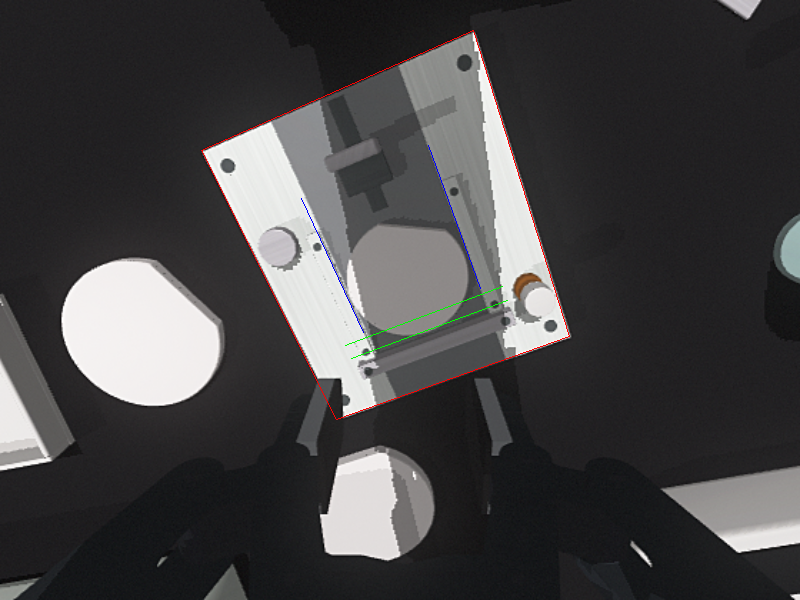

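The plate outline fits, but the bar sits about 18 mm further along +x than I drew it, so the stage origin is not the plate's centre. I'll rectify the image to measure the bar.

```bash
cat > rect.py <<'E'
from fit import *
import sys
def rect(n,z,x0,x1,y0,y1,out,s=4000,gain=1.5):
    ci=load(n); p=json.load(open("stage.json")); im=cv2.imread(f"pics/{n}.png")
    X=np.arange(x0,x1,1/s); Y=np.arange(y1,y0,-1/s)   # rows: x decreasing up; cols y left->right = +y..-y
    M=np.array([[proj(ci,S(p,(x,y,z))) for y in Y] for x in X[::-1]],np.float32)
    o=cv2.remap(im,M[...,0],M[...,1],cv2.INTER_CUBIC); o=np.clip(o*gain,0,255).astype(np.uint8)
    for k in np.arange(np.ceil(x0*100)/100,x1,.01):
        v=int((x1-k)*s); cv2.line(o,(0,v),(8 if round(k*1000)%50 else 20,v),(0,0,255),1)
    cv2.imwrite(out,o); print(o.shape)
if __name__=="__main__":
    rect("w1",.032,.03,.13,-.07,.07,"pics/r1.png",s=5500)
E
python3 rect.py
```

```text
(551, 771, 3)
```

View pics/r1.png

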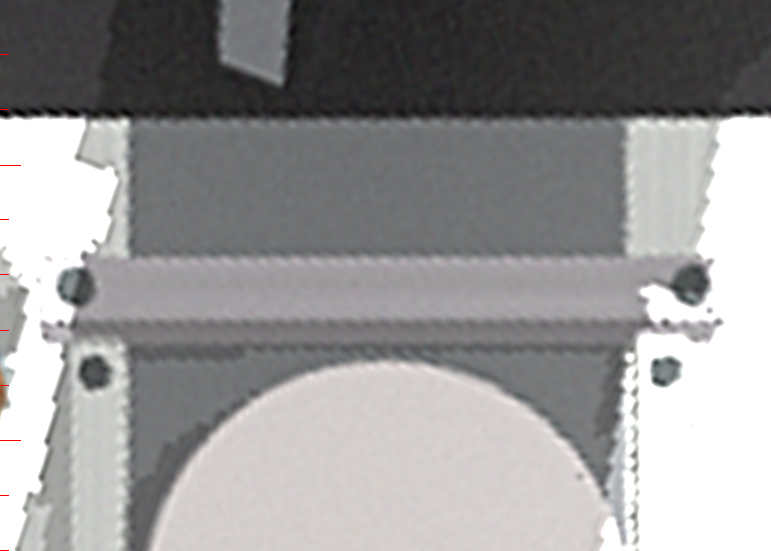

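Run:
```python
from fit import *
p=json.load(open("stage.json")); q=S(p,(.0196,.0005,0)); p[:2]=q[:2].tolist(); json.dump(p,open("stage.json","w")); print(p)
print("flush",S(p,(.014,0,.028)))
goto([.5765,.0204,.055],78.4); print(r.get_obs()["joints"].round(1))
```

```text
[0.5741238114316431, 0.020622846411535375, -0.00247548624740255, 0.1772787636576132]
flush [0.58790439 0.02309177 0.02552451]
t 4.15 tcp [0.5599 0.0208 0.2477] jaw 78.67 F [ 0.63 -0.03 -0.08] gap 0.0398
shift [4.818 0.073 0.414] turn [ 0.044 -0.009  0.002]
[ -1.6   8.8  74.1  -0.   97.2 -80.3]
```

{"api": "move_arm", "payload": {"deltas": [[0,0.073,0.414,0.044,-0.009,0,0.47],[0.5,0,0,0,0,0,0.47],[0.8,0,0,0,0,0,0.47],[0.8,0,0,0,0,0,0.47],[0.8,0,0,0,0,0,0.47],[0.8,0,0,0,0,0,0.47],[0.6,0,0,0,0,0,0.47],[0.35,0,0,0,0,0,0.47],[0.16,0,0,0,0,0,0.47],[0,0,0,0,0,0,0.47],[0,0,0,0,0,0,0.47]]}}

```text
t: 5.25
tcp_pos: [0.5778, 0.0202, 0.0573]
tcp_rot: [6.0, 89.8, -6.2]
contact_force: [0.4, 0.0, -0.1]
finger_gap: 0.04
```

```bash
python3 w.py w2
python3 - <<'E'
from h import *
o=r.get_obs(); print(o["tcp_rot"],o["contact_force"],o["moment"])
E
```

```text
t 5.25 tcp [0.5778 0.0202 0.0573] jaw 77.85 F [ 0.36  0.04 -0.12] gap 0.04
shift [-4.819 -0.121 -0.415] turn [-0.192  0.03  -0.003]
[ 6.4384345  89.79775447 -5.71014531] [-0.75776851  0.36296957  1.25877118] [ 0.00907923 -0.03175168 -0.04990295]
```

View pics/w2_b.png

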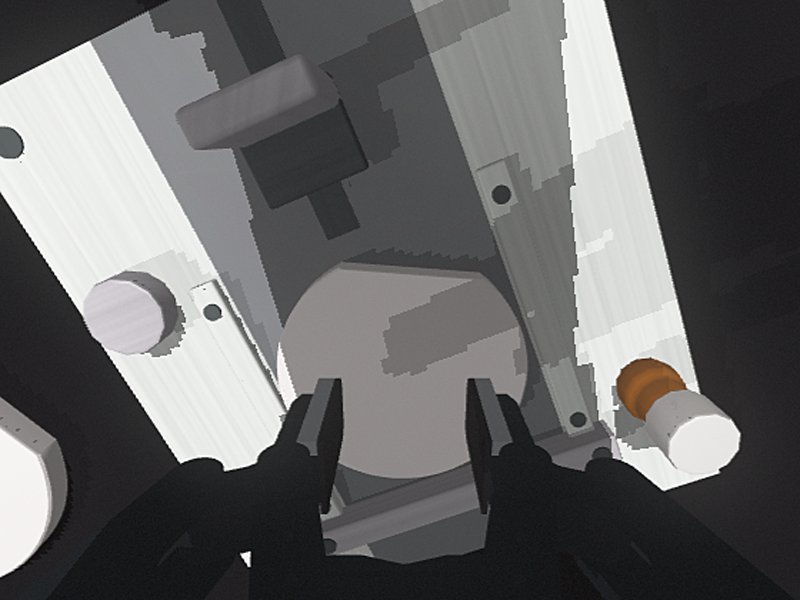

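{"api": "move_arm", "payload": {"deltas": [[0.05,0,0,0,0,0,0.47],[0.05,0,0,0,0,0,0.47],[0.05,0,0,0,0,0,0.47],[0.025,0,0,0,0,0,0.47],[0.025,0,0,0,0,0,0.47],[0,0,0,0,0,0,0.47]]}}

```text
t: 5.9
tcp_pos: [0.5769, 0.0202, 0.0477]
tcp_rot: [-9.3, 90.0, -21.5]
contact_force: [-0.2, 0.4, 0.1]
finger_gap: 0.0401
```

{"api": "move_arm", "payload": {"deltas": [[0.025,0,0,0,0,0,0.47],[0.025,0,0,0,0,0,0.47],[0.0125,0,0,0,0,0,0.47],[0,0,0,0,0,0,0.47]]}}

```text
t: 6.3
tcp_pos: [0.577, 0.0202, 0.0453]
tcp_rot: [-8.1, 90.0, -20.3]
contact_force: [-0.5, 0.4, 0.4]
finger_gap: 0.0403
```

{"api": "move_arm", "payload": {"deltas": [[0.0125,0,0,0,0,0,0.47],[0.0125,0,0,0,0,0,0.47],[0,0,0,0,0,0,0.47]]}}

```text
t: 6.6
tcp_pos: [0.577, 0.0202, 0.0443]
tcp_rot: [-8.7, 90.0, -20.9]
contact_force: [0.8, -0.1, 0.8]
finger_gap: 0.0398
```

{"api": "move_arm", "payload": {"deltas": [[0.0125,0,0,0,0,0,0.47],[0.0125,0,0,0,0,0,0.47],[0,0,0,0,0,0,0.47]]}}

```text
t: 6.9
tcp_pos: [0.577, 0.0202, 0.0433]
tcp_rot: [-8.6, 90.0, -20.7]
contact_force: [-0.3, 0.4, -0.5]
finger_gap: 0.0406
```

{"api": "move_arm", "payload": {"deltas": [[0.0125,0,0,0,0,0,0.47],[0.0125,0,0,0,0,0,0.47],[0.0125,0,0,0,0,0,0.47],[0,0,0,0,0,0,0.47]]}}

```text
t: 7.3
tcp_pos: [0.577, 0.0202, 0.0418]
tcp_rot: [-8.2, 90.0, -20.4]
contact_force: [0.1, -0.6, -0.5]
finger_gap: 0.04
```

{"api": "move_arm", "payload": {"deltas": [[0.0125,0,0,0,0,0,0.47],[0.0125,0,0,0,0,0,0.47],[0,0,0,0,0,0,0.47]]}}

```text
t: 7.6
tcp_pos: [0.577, 0.0202, 0.0408]
tcp_rot: [-6.0, 90.0, -18.1]
contact_force: [-0.0, -0.7, -0.2]
finger_gap: 0.0402
```

{"api": "move_arm", "payload": {"deltas": [[0.0125,0,0,0,0,0,0.47],[0,0,0,0,0,0,0.47]]}}

```text
t: 7.8
tcp_pos: [0.577, 0.0202, 0.0403]
tcp_rot: [-7.4, 89.9, -19.6]
contact_force: [0.2, -0.0, -0.2]
finger_gap: 0.0403
```

{"api": "move_arm", "payload": {"deltas": [[0.0125,0,0,0,0,0,0.47],[0,0,0,0,0,0,0.47]]}}

```text
t: 8.0
tcp_pos: [0.5771, 0.0202, 0.0399]
tcp_rot: [-4.6, 89.9, -16.7]
contact_force: [-0.4, 0.4, -0.4]
finger_gap: 0.0397
```

{"api": "move_arm", "payload": {"deltas": [[0.0125,0,0,0,0,0,0.47],[0,0,0,0,0,0,0.47]]}}

```text
t: 8.2
tcp_pos: [0.5774, 0.0202, 0.0399]
tcp_rot: [3.0, 89.9, -9.1]
contact_force: [0.3, -0.7, 3.0]
finger_gap: 0.0402
```

{"api": "move_arm", "payload": {"deltas": [[0.0125,0,0,0,0,0,0.47],[0,0,0,0,0,0,0.47]]}}

```text
t: 8.4
tcp_pos: [0.5777, 0.0202, 0.0399]
tcp_rot: [4.5, 89.8, -7.7]
contact_force: [-0.5, -0.4, 6.6]
finger_gap: 0.0402
```

{"api": "move_arm", "payload": {"deltas": [[0.0125,0,0,0,0,0,0.47],[0,0,0,0,0,0,0.47]]}}

```text
t: 8.6
tcp_pos: [0.578, 0.0201, 0.0399]
tcp_rot: [5.8, 89.8, -6.3]
contact_force: [-0.5, 0.7, 7.4]
finger_gap: 0.0403
```

{"api": "move_arm", "payload": {"deltas": [[0.01,0,0,0,0,0,0.47],[0,0,0,0,0,0,0.47]]}}

```text
t: 8.8
tcp_pos: [0.5783, 0.0201, 0.0399]
tcp_rot: [6.5, 89.7, -5.7]
contact_force: [0.3, -0.3, 9.8]
finger_gap: 0.0402
```

{"api": "move_arm", "payload": {"deltas": [[-0.008,0,0,0,0,0,0.47],[0,0,0,0.25,0,0,0.47],[0,0,0,0.5,0,0,0.47],[0,0,0,0.5,0,0,0.47],[0,0,0,0.5,0,0,0.47],[0,0,0,0.25,0,0,0.47],[0,0,0,0,0,0,0.47]]}}

```text
t: 9.5
tcp_pos: [0.5781, 0.0201, 0.0399]
tcp_rot: [16.5, 89.8, -7.6]
contact_force: [0.4, 0.4, 7.7]
finger_gap: 0.0402
```

```bash
python3 w.py w3
python3 - <<'E'
from h import *
o=r.get_obs(); print(o["tcp_rot"],o["contact_force"],o["moment"])
E
```

```text
t 9.5 tcp [0.5781 0.0201 0.0399] jaw 65.82 F [0.43 0.38 7.71] gap 0.0402
shift [-5.255 -0.204 -0.382] turn [-2.197  0.038 -0.007]
[16.79656658 89.76587597 -7.34617237] [0.21986038 0.12969249 7.94494858] [-0.11147033 -0.00063901  0.02624869]
```

View pics/w3_b.png

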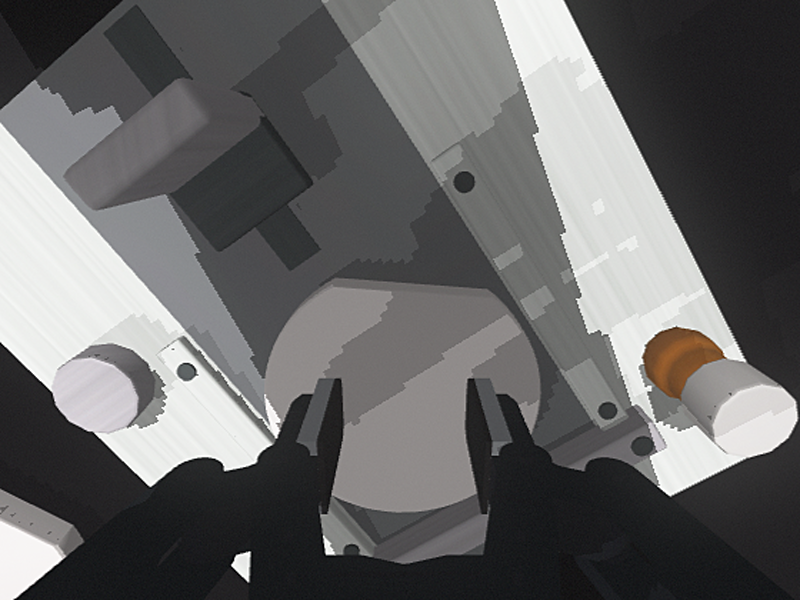

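The disc turns with the fingers: its flat keeps the same place in the wrist image, at about (340,283) to (490,292). Continuing.

{"api": "move_arm", "payload": {"deltas": [[0,0,0,0.25,0,0,0.47],[0,0,0,0.5,0,0,0.47],[0,0,0,0.5,0,0,0.47],[0,0,0,0.5,0,0,0.47],[0,0,0,0.5,0,0,0.47],[0,0,0,0.5,0,0,0.47],[0,0,0,0.5,0,0,0.47],[0,0,0,0.5,0,0,0.47],[0,0,0,0.25,0,0,0.47],[0,0,0,0,0,0,0.47]]}}

```text
t: 10.55
tcp_pos: [0.5781, 0.02, 0.0399]
tcp_rot: [39.5, 89.8, -8.7]
contact_force: [-0.6, -0.3, 8.1]
finger_gap: 0.0402
```

{"api": "move_arm", "payload": {"deltas": [[0,0,0,0.25,0,0,0.47],[0,0,0,0.5,0,0,0.47],[0,0,0,0.5,0,0,0.47],[0,0,0,0.5,0,0,0.47],[0,0,0,0.5,0,0,0.47],[0,0,0,0.5,0,0,0.47],[0,0,0,0.5,0,0,0.47],[0,0,0,0.5,0,0,0.47],[0,0,0,0.25,0,0,0.47],[0,0,0,0,0,0,0.47]]}}

```text
t: 11.55
tcp_pos: [0.5781, 0.0201, 0.0399]
tcp_rot: [64.3, 89.8, -7.9]
contact_force: [0.0, -0.6, 7.5]
finger_gap: 0.0403
```

```bash
python3 w.py w4
python3 - <<'E'
from h import *
o=r.get_obs(); print(o["tcp_rot"],o["contact_force"],o["moment"])
E
```

```text
t 11.55 tcp [0.5781 0.0201 0.0399] jaw 17.82 F [ 0.02 -0.58  7.46] gap 0.0403
shift [-5.253 -0.42  -0.104] turn [-10.196   0.033  -0.022]
[65.1656592  89.77073341 -6.98160123] [0.22232128 0.5579237  7.84820485] [-0.06593217  0.23116541  0.00476971]
```

View pics/w4_b.png

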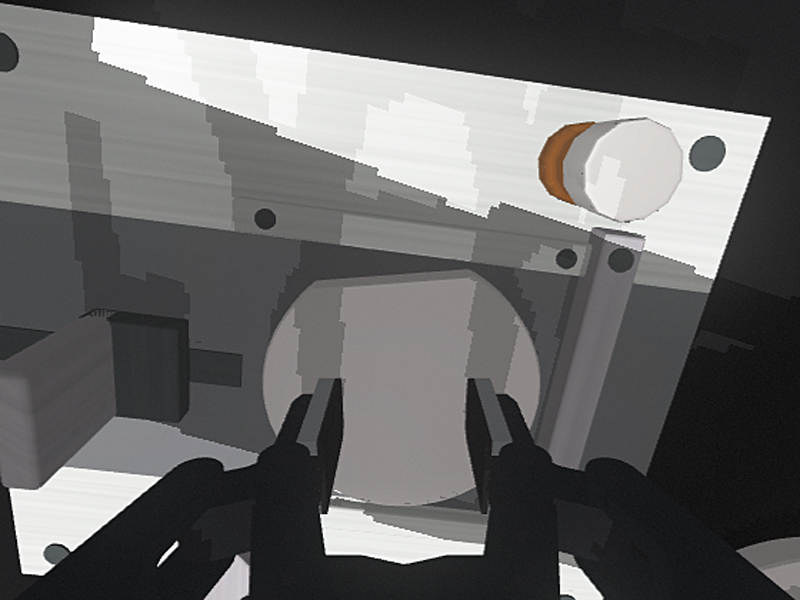

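{"api": "move_arm", "payload": {"deltas": [[0,0,0,0.25,0,0,0.47],[0,0,0,0.5,0,0,0.47],[0,0,0,0.5,0,0,0.47],[0,0,0,0.5,0,0,0.47],[0,0,0,0.5,0,0,0.47],[0,0,0,0.5,0,0,0.47],[0,0,0,0.5,0,0,0.47],[0,0,0,0.5,0,0,0.47],[0,0,0,0.25,0,0,0.47],[0,0,0,0,0,0,0.47]]}}

```text
t: 12.6
tcp_pos: [0.5781, 0.0201, 0.0399]
tcp_rot: [90.5, 89.8, -5.7]
contact_force: [-0.3, -1.1, 8.1]
finger_gap: 0.0401
```

{"api": "move_arm", "payload": {"deltas": [[0,0,0,0.25,0,0,0.47],[0,0,0,0.5,0,0,0.47],[0,0,0,0.5,0,0,0.47],[0,0,0,0.5,0,0,0.47],[0,0,0,0.5,0,0,0.47],[0,0,0,0.5,0,0,0.47],[0,0,0,0.5,0,0,0.47],[0,0,0,0.5,0,0,0.47],[0,0,0,0.25,0,0,0.47],[0,0,0,0,0,0,0.47]]}}

```text
t: 13.6
tcp_pos: [0.5781, 0.0198, 0.0399]
tcp_rot: [108.9, 89.8, -11.3]
contact_force: [0.2, -0.1, 7.6]
finger_gap: 0.0405
```

```bash
python3 w.py w5
python3 - <<'E'
from h import *
o=r.get_obs(); print(o["tcp_rot"],o["contact_force"],o["moment"],o["joints"])
E
```

```text
t 13.6 tcp [0.5781 0.0198 0.0399] jaw -30.19 F [ 0.22 -0.06  7.65] gap 0.0405
shift [-5.254 -0.361  0.239] turn [-18.198   0.027  -0.037]
[109.55519798  89.76038427 -10.59986869] [-5.75037995e-03 -1.25198248e+00  8.07879248e+00] [-0.12976724  0.167156    0.0163034 ] [-1.67440040e+00  2.08318361e+01  8.44087208e+01 -3.85750302e-02
  7.45227322e+01  2.84908835e+01]
```

View pics/w5_b.png

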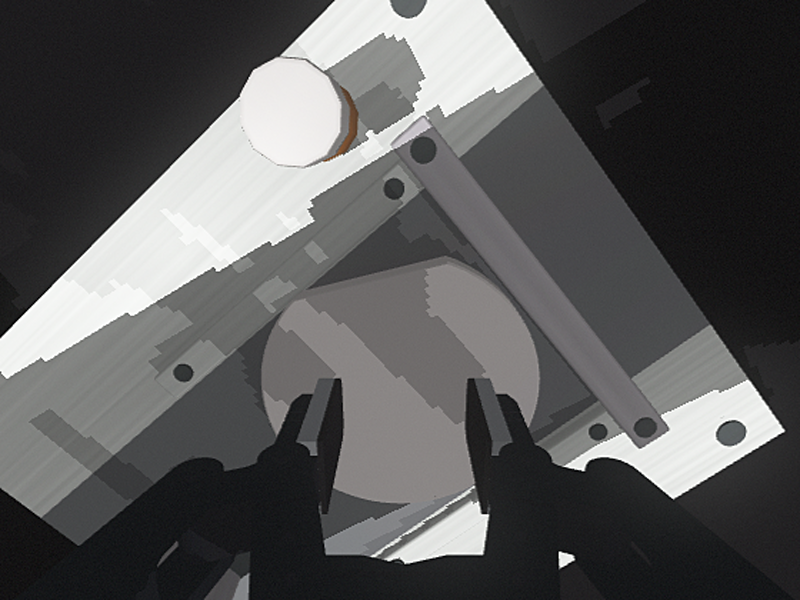

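```bash
cat > m.py <<'E'
from fit import *
def disc(n,flat,rim,bar):
    ci=load(n); p=json.load(open("stage.json")); zt=p[2]+.028
    k=lambda q:np.array(q)*.7-.15
    e=[ray(ci,k(q),zt)[:2] for q in flat]; t=(e[1]-e[0]); L=np.linalg.norm(t); t/=L
    cc=np.array([ray(ci,k(q),zt)[:2] for q in rim])
    s=least_squares(lambda c:np.linalg.norm(cc-c,axis=1)-.045,cc.mean(0)); c=s.x
    n_=np.array([-t[1],t[0]]); m=(e[0]+e[1])/2; n_=n_ if n_@(m-c)>0 else -n_
    a=p[3];Rz=np.array([[np.cos(a),np.sin(a)],[-np.sin(a),np.cos(a)]])
    ang=np.degrees(np.arctan2(n_[1],n_[0]))-np.degrees(a)
    print("flat len %.4f dist %.4f normal rel stage %.2f"%(L,n_@(m-c),(ang+180)%360-180),"centre stage",(Rz@(c-np.array(p[:2]))).round(4),"world",c.round(4),"res",s.fun.round(4))
    if bar:
        b=[Rz@(ray(ci,k(q),p[2]+.032)[:2]-np.array(p[:2])) for q in bar]; d=b[1]-b[0]
        print("bar pts",np.round(b,4),"tilt",np.degrees(np.arctan2(d[0],abs(d[1]))))
E
python3 - <<'E'
import cv2
a=cv2.imread("pics/w5_b.png")[230:520,240:560]; cv2.imwrite("pics/w5c.png",cv2.resize(a,None,fx=2,fy=2))
E
```

```text
(no output)
```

View pics/w5c.png

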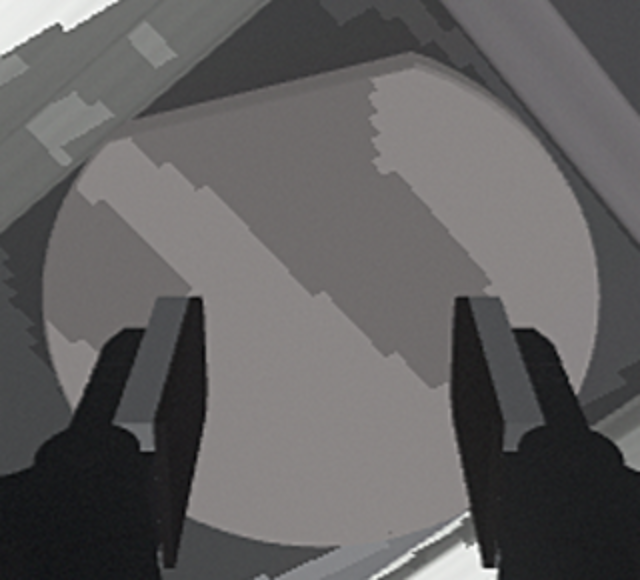

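Run:
```python
from m import *
k=lambda u,v:(240+u/2,230+v/2)
disc("w5",[k(118,140),k(412,68)],[k(44,285),k(600,290),k(315,546),k(70,400),k(550,150),k(580,390),k(200,525)],[k(455,10),k(635,237)])
```

```text
flat len 0.0455 dist 0.0369 normal rel stage 63.87 centre stage [0.0065 0.0036] world [0.5799 0.0253] res [-0.0005 -0.0004 -0.0003 -0.0006 -0.0001 -0.0004  0.0005]
bar pts [[ 0.0537  0.0302]
 [ 0.0531 -0.015 ]] tilt -0.6904781212416585
```

{"api": "move_arm", "payload": {"deltas": [[0,0.02,0.024,0,0,0,0.47],[0,0.02,0.024,0.25,0,0,0.47],[0,0,0,0.5,0,0,0.47],[0,0,0,0.5,0,0,0.47],[0,0,0,0.5,0,0,0.47],[0,0,0,0.5,0,0,0.47],[0,0,0,0.5,0,0,0.47],[0,0,0,0.5,0,0,0.47],[0,0,0,0.5,0,0,0.47],[0,0,0,0.25,0,0,0.47],[0,0,0,0,0,0,0.47]]}}

```text
t: 14.75
tcp_pos: [0.5782, 0.0177, 0.0399]
tcp_rot: [140.5, 89.8, -3.7]
contact_force: [-2.1, 0.3, 8.9]
finger_gap: 0.0404
```

{"api": "move_arm", "payload": {"deltas": [[0,0,0,0.25,0,0,0.47],[0,0,0,0.5,0,0,0.47],[0,0,0,0.5,0,0,0.47],[0,0,0,0.5,0,0,0.47],[0,0,0,0.5,0,0,0.47],[0,0,0,0.5,0,0,0.47],[0,0,0,0.5,0,0,0.47],[0,0,0,0.5,0,0,0.47],[0,0,0,0.25,0,0,0.47],[0,0,0,0,0,0,0.47]]}}

```text
t: 15.75
tcp_pos: [0.5784, 0.0177, 0.0399]
tcp_rot: [165.7, 89.8, -2.5]
contact_force: [-0.8, 1.0, 7.2]
finger_gap: 0.0399
```

```bash
python3 w.py w6
python3 - <<'E'
from h import *
o=r.get_obs(); print(o["tcp_rot"],o["contact_force"],o["moment"],o["joints"])
E
```

```text
t 15.75 tcp [0.5784 0.0177 0.0399] jaw -78.18 F [-0.76  1.03  7.23] gap 0.0399
shift [-5.255 -0.12   0.425] turn [-2.6197e+01  3.0000e-03 -5.0000e-02]
[165.79463285  89.78003776  -2.35509254] [-0.03602956  0.1159329   8.27763992] [0.10776749 0.18319893 0.01781931] [-1.89675677e+00  2.08799236e+01  8.43535690e+01 -1.82555673e-03
  7.45465523e+01  7.62534517e+01]
```

View pics/w6_b.png

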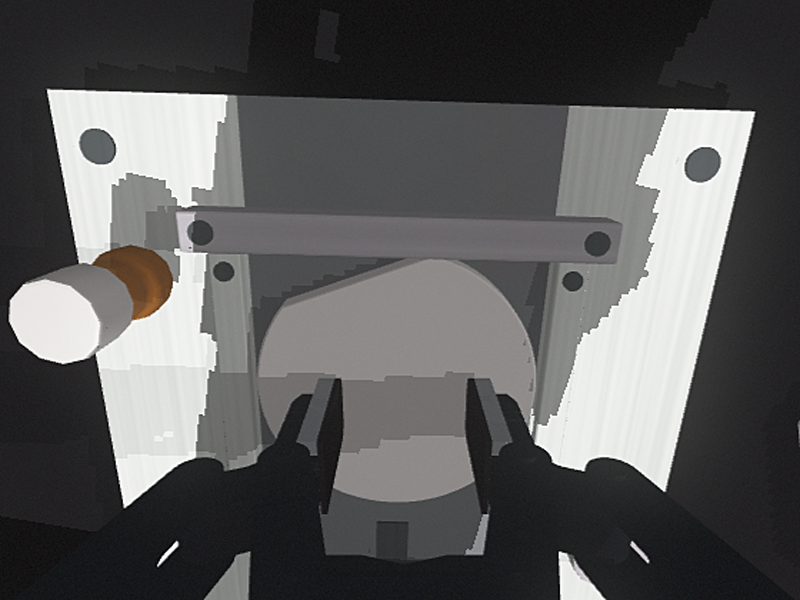

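Run:
```python
import cv2
a=cv2.imread("pics/w6_b.png")[200:520,230:570]; cv2.imwrite("pics/w6c.png",cv2.resize(a,None,fx=1.8,fy=1.8))
```

```text
(no output)
```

View pics/w6c.png

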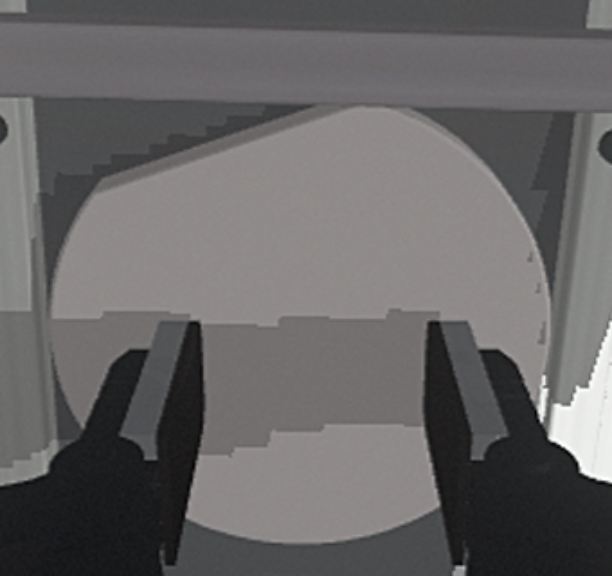

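Run:
```python
from m import *
k=lambda u,v:(230+u/1.8,200+v/1.8)
disc("w6",[k(98,192),k(365,107)],[k(51,320),k(550,300),k(310,544),k(65,255),k(528,220),k(200,520),k(430,510)],[k(30,96),k(600,111)])
goto([.578,.018,.0399],-100)
```

```text
flat len 0.0471 dist 0.0365 normal rel stage 19.85 centre stage [ 0.0098 -0.001 ] world [0.584  0.0213] res [-0.0003 -0.0009  0.0002 -0.0011 -0.0006 -0.0007 -0.0005]
bar pts [[ 0.0531  0.0432]
 [ 0.0533 -0.0472]] tilt 0.1482890612985039
t 15.8 tcp [0.5785 0.0178 0.0399] jaw -78.15 F [-0.04  0.12  8.28] gap 0.04
shift [-0.    -0.008  0.01 ] turn [ 3.642e+00 -3.700e-02 -2.000e-03]
```

{"api": "move_arm", "payload": {"deltas": [[0,0,0,0.3,0,0,0.47],[0,0,0,0.5,0,0,0.47],[0,0,0,0.5,0,0,0.47],[0,0,0,0.5,0,0,0.47],[0,0,0,0.5,0,0,0.47],[0,0,0,0.5,0,0,0.47],[0,0,0,0.5,0,0,0.47],[0,0,0,0.3,0,0,0.47],[0,0,0,0,0,0,0.47]]}}

```text
t: 16.7
tcp_pos: [0.5786, 0.0177, 0.0399]
tcp_rot: [-175.9, 89.8, -5.7]
contact_force: [-0.1, 0.1, 7.4]
finger_gap: 0.0399
```

```bash
python3 w.py w7;python3 - <<'E'
import cv2
a=cv2.imread("pics/w7_b.png")[200:520,230:570]; cv2.imwrite("pics/w7c.png",cv2.resize(a,None,fx=1.8,fy=1.8))
E
```

```text
t 16.7 tcp [0.5786 0.0177 0.0399] jaw -99.79 F [-0.12  0.14  7.38] gap 0.0399
shift [-5.255  0.044  0.442] turn [-2.9798e+01 -5.0000e-03 -6.2000e-02]
```

View pics/w7c.png

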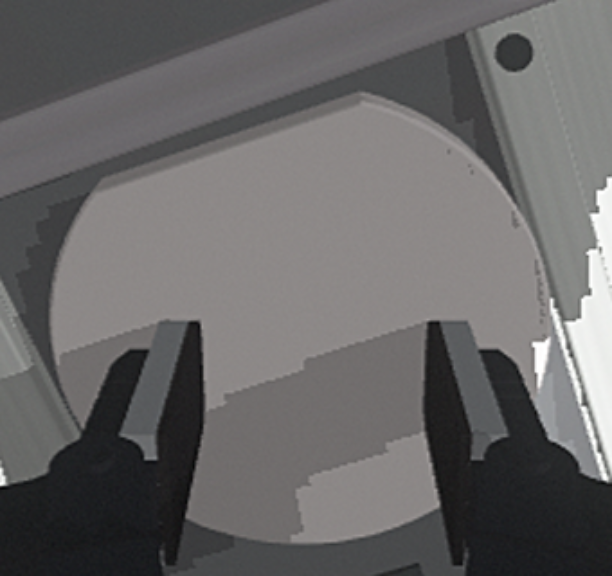

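Run:
```python
from m import *
k=lambda u,v:(230+u/1.8,200+v/1.8)
disc("w7",[k(98,192),k(362,101)],[k(51,320),k(549,300),k(310,544),k(65,255),k(528,220),k(200,520),k(430,510)],[k(10,190),k(460,33)])
p=json.load(open("stage.json")); o,R=st(); a=p[3]; d=R.T@np.array([np.cos(a),np.sin(a),0]); print("stage x in tool",d)
```

```text
flat len 0.0469 dist 0.0370 normal rel stage -0.39 centre stage [ 0.0103 -0.0034] world [0.5848 0.0191] res [-0.0004 -0.001   0.0002 -0.0012 -0.0006 -0.0008 -0.0005]
bar pts [[ 0.0536  0.0316]
 [ 0.0531 -0.0451]] tilt -0.3927049767857149
stage x in tool [ 0.00398387 -0.34039738 -0.94027323]
```

{"api": "move_arm", "payload": {"deltas": [[0,-0.0085,-0.0235,0,0,0,0.47],[0,-0.0085,-0.0235,0,0,0,0.47],[0,-0.0085,-0.0235,0,0,0,0.47],[0,0,0,0,0,0,0.47]]}}

```text
t: 17.15
tcp_pos: [0.5815, 0.0182, 0.0399]
tcp_rot: [-176.6, 89.8, -6.3]
contact_force: [-0.7, -0.3, 8.7]
finger_gap: 0.0403
```

{"api": "move_arm", "payload": {"deltas": [[0,-0.0043,-0.0118,0,0,0,0.47],[0,-0.0043,-0.0118,0,0,0,0.47],[0,0,0,0,0,0,0.47]]}}

```text
t: 17.45
tcp_pos: [0.5824, 0.0184, 0.0399]
tcp_rot: [-177.2, 89.8, -6.9]
contact_force: [-0.3, -0.6, 8.1]
finger_gap: 0.0403
```

{"api": "move_arm", "payload": {"deltas": [[0,-0.0043,-0.0118,0,0,0,0.47],[0,-0.0043,-0.0118,0,0,0,0.47],[0,0,0,0,0,0,0.47]]}}

```text
t: 17.75
tcp_pos: [0.5834, 0.0185, 0.0399]
tcp_rot: [-176.9, 89.8, -6.7]
contact_force: [-0.7, -0.6, 7.3]
finger_gap: 0.0403
```

{"api": "move_arm", "payload": {"deltas": [[0,-0.0043,-0.0118,0,0,0,0.47],[0,-0.0043,-0.0118,0,0,0,0.47],[0,0,0,0,0,0,0.47]]}}

```text
t: 18.05
tcp_pos: [0.5842, 0.0186, 0.0399]
tcp_rot: [179.0, 89.8, -10.7]
contact_force: [-2.4, 0.4, 9.1]
finger_gap: 0.0401
```

{"api": "move_arm", "payload": {"deltas": [[0,-0.0043,-0.0118,0,0,0,0.47],[0,-0.0043,-0.0118,0,0,0,0.47],[0,0,0,0,0,0,0.47]]}}

```text
t: 18.35
tcp_pos: [0.5851, 0.0188, 0.0399]
tcp_rot: [178.7, 89.8, -11.0]
contact_force: [-2.5, -1.1, 9.1]
finger_gap: 0.0403
```

```bash
python3 w.py w8;python3 - <<'E'
import cv2
a=cv2.imread("pics/w8_b.png")[200:520,230:570]; cv2.imwrite("pics/w8c.png",cv2.resize(a,None,fx=1.8,fy=1.8))
E
```

```text
t 18.35 tcp [0.5851 0.0188 0.0399] jaw -99.74 F [-2.53 -1.06  9.1 ] gap 0.0403
shift [-5.255  0.101  0.604] turn [-2.979e+01  1.000e-03 -4.600e-02]
```

View pics/w8c.png

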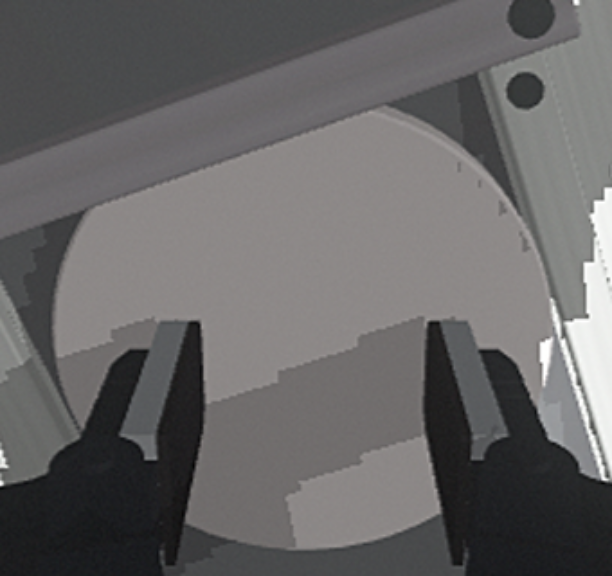

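The disc has reached the bar, with about -2.5 N in x and its top edge meeting the bar's edge all along. I'll press 1 mm further to seat it, then lift and look.

{"api": "move_arm", "payload": {"deltas": [[0,-0.0043,-0.0118,0,0,0,0.47],[0,-0.0043,-0.0118,0,0,0,0.47],[0,0,0,0,0,0,0.47]]}}

```text
t: 18.7
tcp_pos: [0.5861, 0.019, 0.0399]
tcp_rot: [178.7, 89.8, -11.0]
contact_force: [-1.2, -1.2, 8.8]
finger_gap: 0.0402
```

{"api": "move_arm", "payload": {"deltas": [[0,-0.0043,-0.0118,0,0,0,0.47],[0,-0.0043,-0.0118,0,0,0,0.47],[0,0,0,0,0,0,0.47]]}}

```text
t: 19.0
tcp_pos: [0.5871, 0.0192, 0.0399]
tcp_rot: [179.0, 89.8, -10.7]
contact_force: [-2.1, -0.6, 8.2]
finger_gap: 0.0399
```

{"api": "move_arm", "payload": {"deltas": [[-0.0125,0,0,0,0,0,0.47],[-0.0125,0,0,0,0,0,0.47],[-0.025,0,0,0,0,0,0.47],[-0.1,0,0,0,0,0,0.47],[-0.5,0,0.2,0,0,0,0],[-0.8,0,0.4,0,0,0,0],[-0.9,0,0.5,0,0,0,0],[-0.8,0,0.4,0,0,0,0],[-0.3,0,0.2,0,0,0,0],[0,0,0,0,0,0,0],[0,0,0,0,0,0,0]]}}

```text
t: 20.1
tcp_pos: [0.519, 0.0308, 0.1755]
tcp_rot: [119.1, 90.0, -70.6]
contact_force: [0.3, -0.7, -0.4]
finger_gap: -0.0002
```

```bash
python3 w.py w9;python3 - <<'E'
import cv2
from h import *
b=r.capture("top")[165:275,235:345,::-1]; cv2.imwrite("pics/top9.png",cv2.resize(b,(600,600),interpolation=cv2.INTER_CUBIC))
E
```

```text
t 20.1 tcp [0.519  0.0308 0.1755] jaw -99.73 F [ 0.26 -0.69 -0.42] gap -0.0002
shift [-1.863  0.119 -1.06 ] turn [-2.9789e+01  4.0000e-03 -2.0000e-03]
```

View pics/w9_b.png

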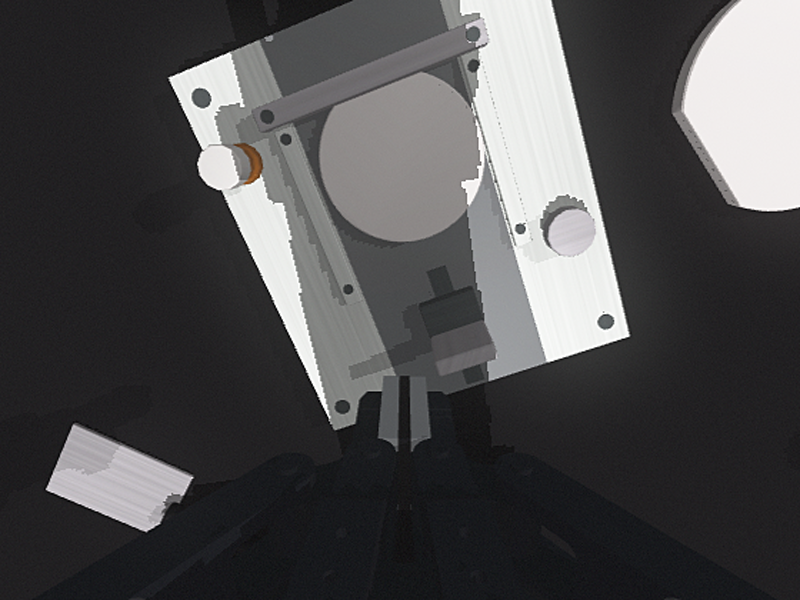

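View pics/top9.png

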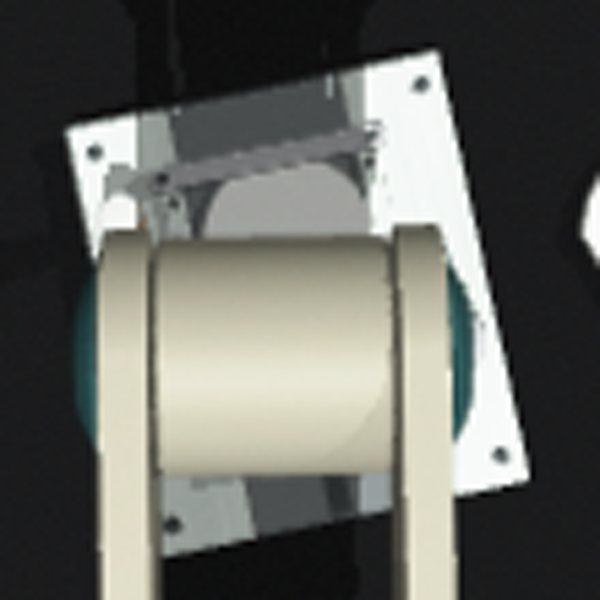

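Run:
```python
import cv2
a=cv2.imread("pics/w9.png"); 
c=a[30:180,170:350]; cv2.imwrite("pics/w9c.png",cv2.resize(c,(720,600),interpolation=cv2.INTER_CUBIC))
c=a[180:280,250:370].astype(float)*2; import numpy as np
cv2.imwrite("pics/w9d.png",cv2.resize(np.clip(c,0,255).astype(np.uint8),(720,600),interpolation=cv2.INTER_CUBIC))
```

```text
(no output)
```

View pics/w9c.png

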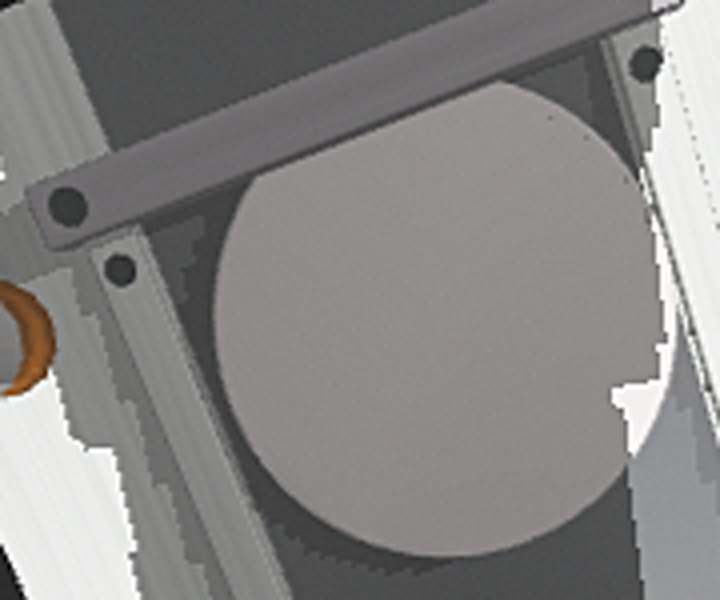

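View pics/w9d.png

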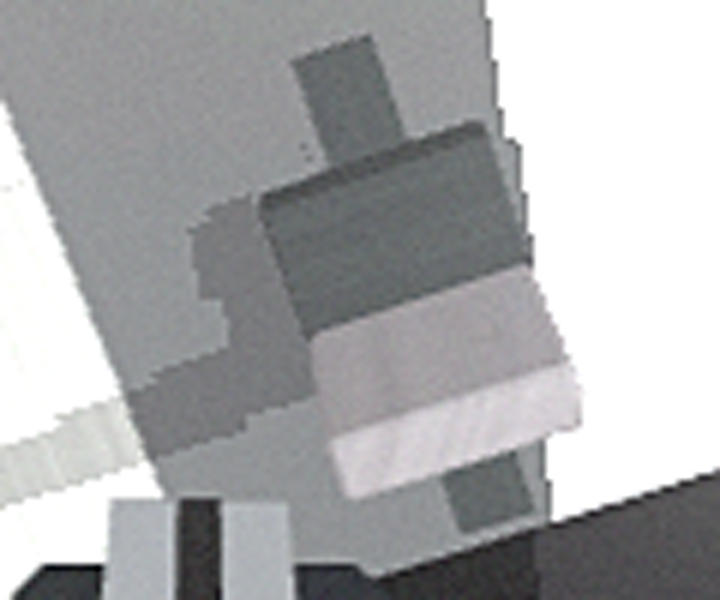

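The flat's edge (crop 250,178 to 500,82) runs parallel to the bar's edge within a fraction of a degree, so it is flush. Next is the keeper tab, whose light top is at crop d (330,437), (570,362), (582,425), (355,500).

Run:
```python
from fit import *
ci=load("w9"); p=json.load(open("stage.json")); a=p[3];Rz=np.array([[np.cos(a),np.sin(a)],[-np.sin(a),np.cos(a)]])
for n,q,z in [("FL",(330,437),.066),("FR",(570,362),.066),("BR",(584,425),.066),("BL",(355,500),.066),("noseL",(262,192),.029),("noseR",(480,120),.029)]:
    w=ray(ci,np.array(q)/6+[250,180]-.4,p[2]+z); print(n,(Rz@(w[:2]-np.array(p[:2]))).round(4))
for q,z in [((250,178),.028),((500,82),.028),((50,248),.032),((600,35),.032)]:
    w=ray(ci,np.array(q)/4+[170,30]-.4,p[2]+z); print((Rz@(w[:2]-np.array(p[:2]))).round(4))
goto(S(p,[-.121,.001,.105+.0025]),-79.84)
for x in(-.121,-.112): print(S(p,[x,.001,0]))
```

```text
FL [-0.0874  0.015 ]
FR [-0.0879 -0.0166]
BR [-0.0968 -0.0158]
BL [-0.0969  0.0148]
noseL [-0.0656  0.0153]
noseR [-0.0659 -0.0167]
[0.052  0.0226]
[ 0.0516 -0.0267]
[0.053 0.062]
[ 0.0524 -0.0458]
t 20.2 tcp [0.5188 0.0308 0.1745] jaw -99.74 F [-0.67 -0.08 -0.39] gap 0.0
shift [1.74  1.021 1.445] turn [-3.316e+00  1.900e-02 -3.000e-03]
[ 4.54843865e-01  2.68624882e-04 -2.47548625e-03]
[ 0.46370281  0.00185579 -0.00247549]
```

{"api": "move_arm", "payload": {"deltas": [[0,0.25,0.35,0,0,0,0],[0.2,0.5,0.7,-0.5,0,0,0],[0.5,0.4,0.3,-0.9,0,0,0],[0.6,0,0,-1,0,0,0],[0.44,0,0,-0.916,0,0,0],[0,0,0,0,0,0,0],[0,0,0,0,0,0,0]]}}

```text
t: 20.9
tcp_pos: [0.4589, -0.0062, 0.1061]
tcp_rot: [-2.1, 89.9, -172.1]
contact_force: [0.0, 0.8, 0.4]
finger_gap: 0.0
```

```bash
python3 - <<'E'
from fit import *
p=json.load(open("stage.json")); goto(S(p,[-.121,-.001,.0615]),-79.84)
E
python3 w.py w10
```

```text
t 20.9 tcp [ 0.4589 -0.0062  0.1061] jaw -79.99 F [0.03 0.83 0.43] gap 0.0
shift [ 1.178 -0.126  0.07 ] turn [-0.025  0.009  0.   ]
t 20.9 tcp [ 0.4589 -0.0062  0.1061] jaw -79.99 F [0.03 0.83 0.43] gap 0.0
shift [-3.599 -0.18  -2.596] turn [-2.6498e+01  2.0000e-03  1.2000e-02]
```

View pics/w10_b.png

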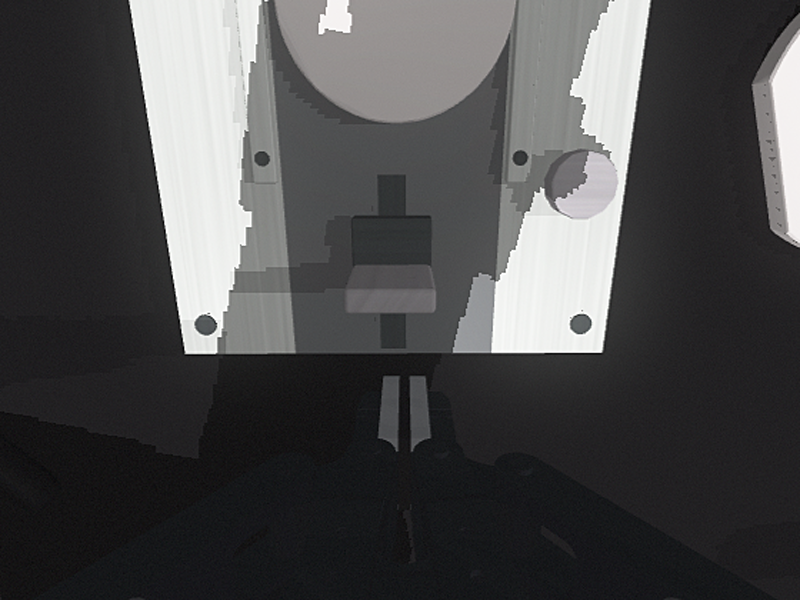

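The shut fingers at (405,400) stand behind the tab at (390,290). Shifting left 5 mm and lowering.

{"api": "move_arm", "payload": {"deltas": [[0,-0.126,0.07,0,0,0,0],[0.4,0,0,0,0,0,0],[0.5,0,0,0,0,0,0],[0.28,0,0,0,0,0,0],[0,0,-0.1,0,0,0,0],[0,0,-0.075,0,0,0,0],[0,0,0,0,0,0,0]]}}

```text
t: 21.65
tcp_pos: [0.4635, -0.0004, 0.0606]
tcp_rot: [162.0, 89.8, -7.9]
contact_force: [0.3, -0.8, 0.8]
finger_gap: 0.0002
```

```bash
python3 w.py w11; python3 -c "
from fit import *
p=json.load(open('stage.json'));goto(S(p,[-.108,-.001,.0615]),-79.84)"
```

```text
t 21.65 tcp [ 4.635e-01 -4.000e-04  6.060e-02] jaw -79.84 F [ 0.29 -0.85  0.78] gap 0.0002
shift [-4.726 -0.047 -2.476] turn [-2.6473e+01  6.0000e-03 -4.3000e-02]
t 21.7 tcp [ 4.631e-01 -4.000e-04  6.040e-02] jaw -79.84 F [ 0.78  0.13 -0.59] gap -0.0001
shift [ 0.036 -0.003 -0.124] turn [ 0.    -0.025 -0.008]
```

View pics/w11_b.png

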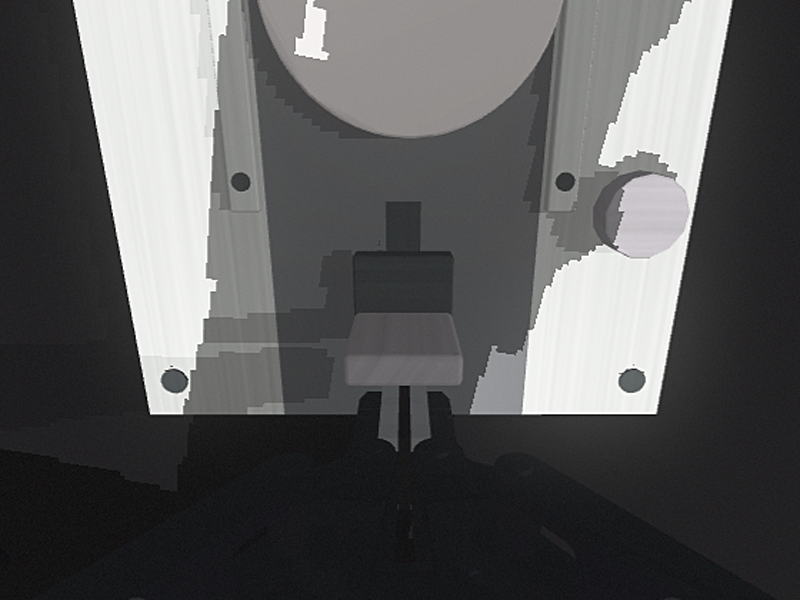

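{"api": "move_arm", "payload": {"deltas": [[0,0,-0.05,0,0,0,0],[0,0,-0.05,0,0,0,0],[0,0,-0.05,0,0,0,0],[0,0,-0.05,0,0,0,0],[0,0,0,0,0,0,0]]}}

```text
t: 22.2
tcp_pos: [0.4702, 0.001, 0.0593]
tcp_rot: [147.4, 90.0, -22.4]
contact_force: [-0.6, -0.5, -0.4]
finger_gap: 0.0004
```

{"api": "move_arm", "payload": {"deltas": [[0,0,-0.05,0,0,0,0],[0,0,-0.05,0,0,0,0],[0,0,-0.05,0,0,0,0],[0,0,-0.05,0,0,0,0],[0,0,-0.05,0,0,0,0]]}}

```text
t: 22.7
tcp_pos: [0.4801, 0.0028, 0.0593]
tcp_rot: [146.8, 90.0, -23.1]
contact_force: [-2.0, -1.0, -0.1]
finger_gap: 0.0002
```

{"api": "move_arm", "payload": {"deltas": [[0,0,-0.05,0,0,0,0],[0,0,-0.05,0,0,0,0],[0,0,-0.05,0,0,0,0],[0,0,-0.05,0,0,0,0],[0,0,-0.05,0,0,0,0]]}}

```text
t: 23.2
tcp_pos: [0.49, 0.0045, 0.0594]
tcp_rot: [153.5, 89.9, -16.3]
contact_force: [-2.2, 0.2, -0.6]
finger_gap: 0.0001
```

```bash
python3 w.py w12; python3 -c "
from fit import *
p=json.load(open('stage.json'));goto(S(p,[-.073,-.001,.0615]),-79.84)"
```

```text
t 23.2 tcp [0.49   0.0045 0.0594] jaw -79.84 F [-2.19  0.22 -0.61] gap 0.0001
shift [-4.763 -0.045 -1.79 ] turn [-2.6473e+01  3.0000e-03 -1.2000e-02]
t 23.25 tcp [0.4903 0.0046 0.0595] jaw -79.84 F [-1.27 -0.09 -0.16] gap -0.0002
shift [ 0.012  0.    -0.309] turn [ 0.001 -0.012 -0.004]
```

View pics/w12_b.png

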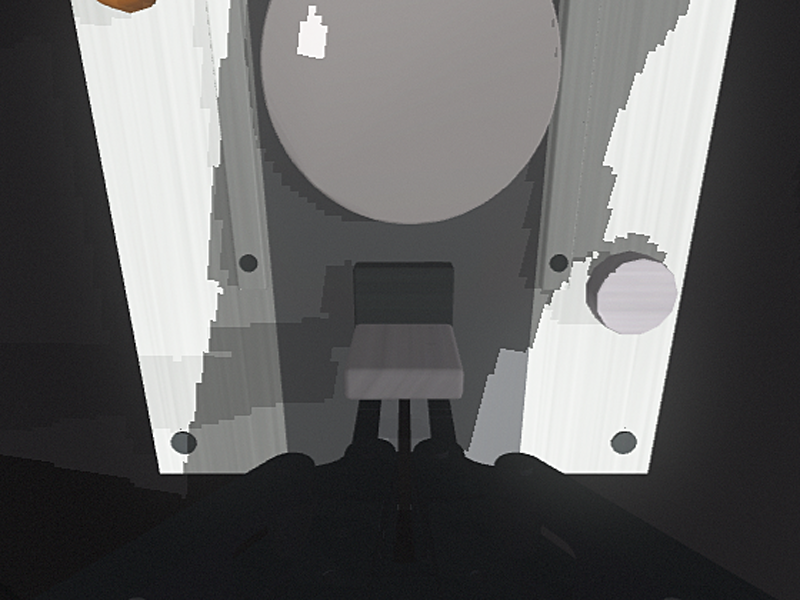

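{"api": "move_arm", "payload": {"deltas": [[0,0,-0.05,0,0,0,0],[0,0,-0.05,0,0,0,0],[0,0,-0.05,0,0,0,0],[0,0,-0.05,0,0,0,0],[0,0,0,0,0,0,0]]}}

```text
t: 23.75
tcp_pos: [0.4981, 0.006, 0.0595]
tcp_rot: [160.6, 89.9, -9.2]
contact_force: [-0.2, -0.7, -0.0]
finger_gap: -0.0
```

{"api": "move_arm", "payload": {"deltas": [[0,0,-0.0125,0,0,0,0],[0,0,-0.0125,0,0,0,0],[0,0,-0.0125,0,0,0,0]]}}

```text
t: 24.05
tcp_pos: [0.4992, 0.0062, 0.0595]
tcp_rot: [152.5, 89.9, -17.3]
contact_force: [-2.1, -0.1, 0.2]
finger_gap: -0.0
```

{"api": "move_arm", "payload": {"deltas": [[0,0,-0.0125,0,0,0,0],[0,0,-0.0125,0,0,0,0]]}}

```text
t: 24.25
tcp_pos: [0.5002, 0.0063, 0.0595]
tcp_rot: [152.3, 89.9, -17.6]
contact_force: [-1.2, -0.3, 0.4]
finger_gap: -0.0002
```

{"api": "move_arm", "payload": {"deltas": [[0,0,-0.0125,0,0,0,0],[0,0,0,0,0,0,0]]}}

```text
t: 24.45
tcp_pos: [0.5008, 0.0065, 0.0595]
tcp_rot: [156.8, 89.9, -13.0]
contact_force: [-1.9, -0.8, 0.5]
finger_gap: -0.0001
```

{"api": "move_arm", "payload": {"deltas": [[0,0,-0.0125,0,0,0,0],[0,0,0,0,0,0,0]]}}

```text
t: 24.65
tcp_pos: [0.5012, 0.0066, 0.0594]
tcp_rot: [152.2, 89.9, -17.6]
contact_force: [-1.7, -0.4, 0.7]
finger_gap: 0.0002
```

{"api": "move_arm", "payload": {"deltas": [[0,0,-0.0125,0,0,0,0],[0,0,0,0,0,0,0]]}}

```text
t: 24.85
tcp_pos: [0.5017, 0.0066, 0.0594]
tcp_rot: [152.6, 89.9, -17.3]
contact_force: [-2.1, -0.7, -0.3]
finger_gap: -0.0001
```

{"api": "move_arm", "payload": {"deltas": [[0,0,-0.0125,0,0,0,0],[0,0,0,0,0,0,0]]}}

```text
t: 25.05
tcp_pos: [0.5022, 0.0067, 0.0594]
tcp_rot: [154.6, 89.9, -15.2]
contact_force: [-1.3, -1.1, 0.2]
finger_gap: 0.0001
```

{"api": "move_arm", "payload": {"deltas": [[0,0,-0.0125,0,0,0,0],[0,0,0,0,0,0,0]]}}

```text
t: 25.25
tcp_pos: [0.5027, 0.0068, 0.0594]
tcp_rot: [154.5, 89.9, -15.4]
contact_force: [-1.2, 0.3, -0.1]
finger_gap: 0.0
```

```bash
python3 w.py w13
python3 - <<'E'
import cv2
a=cv2.imread("pics/w13.png")[80:300,170:410]; cv2.imwrite("pics/w13c.png",cv2.resize(a,(654,600),interpolation=cv2.INTER_CUBIC))
E
```

```text
t 25.25 tcp [0.5027 0.0068 0.0594] jaw -79.84 F [-1.21  0.27 -0.07] gap 0.0
shift [-4.763 -0.045 -1.469] turn [-2.6473e+01  4.0000e-03 -1.3000e-02]
```

View pics/w13c.png

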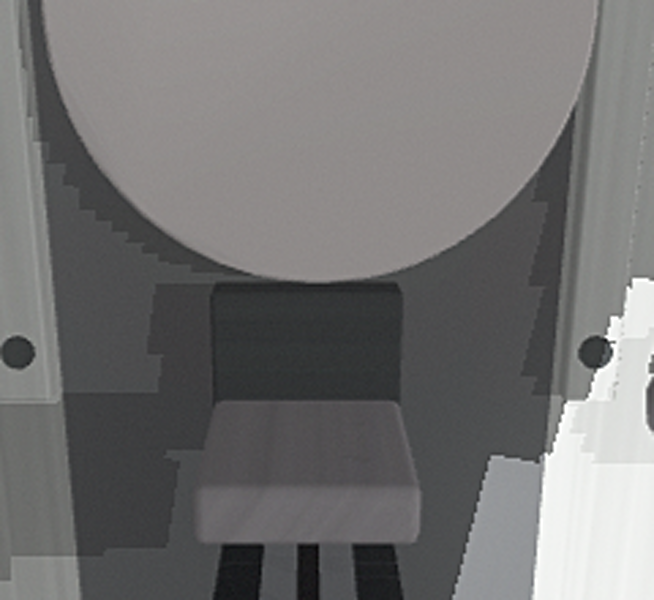

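The nose, at crop (305,283), is now within about a millimetre of the disc's edge at (318,282). I'll go on in small steps until the force rises.

{"api": "move_arm", "payload": {"deltas": [[0,0,-0.01,0,0,0,0],[0,0,0,0,0,0,0]]}}

```text
t: 25.5
tcp_pos: [0.5031, 0.0069, 0.0594]
tcp_rot: [151.6, 89.9, -18.2]
contact_force: [-1.0, -0.3, -0.0]
finger_gap: 0.0
```

{"api": "move_arm", "payload": {"deltas": [[0,0,-0.01,0,0,0,0],[0,0,0,0,0,0,0]]}}

```text
t: 25.7
tcp_pos: [0.5035, 0.0069, 0.0594]
tcp_rot: [152.2, 89.9, -17.7]
contact_force: [-2.4, -0.6, -0.3]
finger_gap: 0.0
```

{"api": "move_arm", "payload": {"deltas": [[0,0,-0.01,0,0,0,0],[0,0,0,0,0,0,0]]}}

```text
t: 25.9
tcp_pos: [0.5038, 0.007, 0.0594]
tcp_rot: [152.3, 89.9, -17.5]
contact_force: [-2.6, -0.2, -0.2]
finger_gap: -0.0001
```

{"api": "move_arm", "payload": {"deltas": [[0,0,-0.01,0,0,0,0],[0,0,0,0,0,0,0]]}}

```text
t: 26.1
tcp_pos: [0.5042, 0.0071, 0.0594]
tcp_rot: [152.3, 89.9, -17.5]
contact_force: [-1.4, -1.5, -0.3]
finger_gap: 0.0
```

{"api": "move_arm", "payload": {"deltas": [[0,0,-0.01,0,0,0,0],[0,0,0,0,0,0,0]]}}

```text
t: 26.3
tcp_pos: [0.5043, 0.0071, 0.0594]
tcp_rot: [93.7, 90.0, -76.1]
contact_force: [-4.2, -1.7, 0.3]
finger_gap: -0.0001
```

{"api": "move_arm", "payload": {"deltas": [[0,0,-0.01,0,0,0,0],[0,0,0,0,0,0,0]]}}

```text
t: 26.5
tcp_pos: [0.5044, 0.0072, 0.0592]
tcp_rot: [15.6, 89.9, -154.2]
contact_force: [-6.5, -0.3, 2.0]
finger_gap: -0.0001
```

The force rose to about 6.5 N and the motion stopped, so the nose is on the disc and the disc is against the bar. I'll back off and lift clear.

{"api": "move_arm", "payload": {"deltas": [[0,0,0,0,0,0,0],[0,0,0.01,0,0,0,0],[0,0,0.02,0,0,0,0],[0,0,0.05,0,0,0,0],[0,0,0.2,0,0,0,0],[0,0,0.4,0,0,0,0],[-0.5,0,0,0,0,0,0],[-0.9,0,-0.2,0,0,0,0],[-0.9,0,-0.2,0,0,0,0],[-0.4,0,0,0,0,0,0],[0,0,0,0,0,0,0],[0,0,0,0,0,0,0]]}}

```text
t: 27.7
tcp_pos: [0.4934, 0.0053, 0.1667]
tcp_rot: [145.8, 90.0, -24.0]
contact_force: [-0.5, 0.8, -1.2]
finger_gap: -0.0003
```

```bash
python3 w.py w14
python3 - <<'E'
import cv2
a=cv2.imread("pics/w14.png")[0:230,130:430]; cv2.imwrite("pics/w14c.png",cv2.resize(a,(783,600),interpolation=cv2.INTER_CUBIC))
E
```

```text
t 27.7 tcp [0.4934 0.0053 0.1667] jaw -79.84 F [-0.49  0.75 -1.23] gap -0.0003
shift [-2.082 -0.044 -1.7  ] turn [-2.6473e+01  3.0000e-03 -8.0000e-03]
```

View pics/w14c.png

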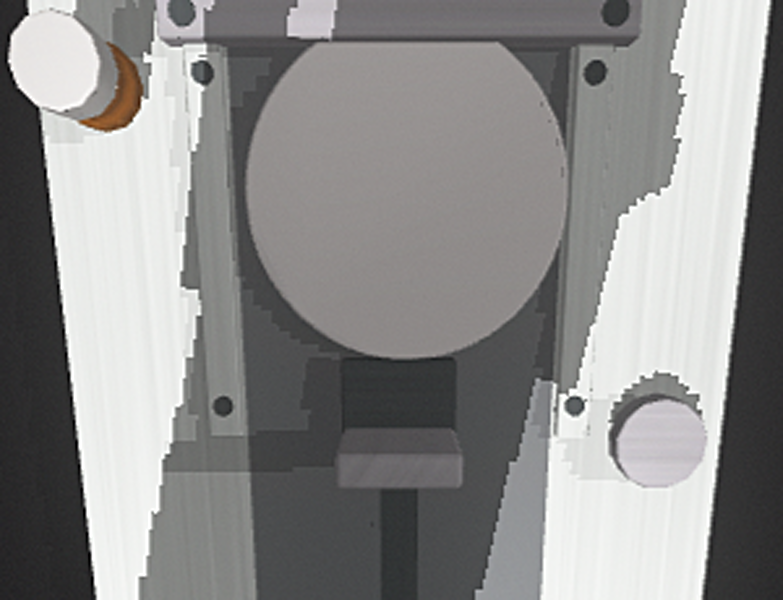

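Run:
```python
from m import *
k=lambda u,v:(u/783*300+130-.4+.15)/.7
q=lambda u,v:((u/2.61+130-.25)/.7,(v/2.61-.25)/.7)
disc("w14",[q(320,44),q(498,42)],[q(247,185),q(568,185),q(408,359),q(290,300),q(525,300)],[q(215,45),q(630,41)])
ci=load("w14"); p=json.load(open("stage.json")); a=p[3];Rz=np.array([[np.cos(a),np.sin(a)],[-np.sin(a),np.cos(a)]])
for u in(345,455):
    w=ray(ci,np.array(q(u,359))*.7-.15,p[2]+.029); print("nose",(Rz@(w[:2]-np.array(p[:2]))).round(4))
print(r.get_obs()["contact_force"]); print(r.sign_off())
```

```text
flat len 0.0470 dist 0.0365 normal rel stage 0.63 centre stage [ 0.0156 -0.0026] world [0.5899 0.0208] res [-0.0005 -0.0006  0.0006 -0.0006 -0.0005]
bar pts [[ 0.0507  0.0477]
 [ 0.0518 -0.0603]] tilt 0.5538998006240761
nose [-0.03    0.0155]
nose [-0.03   -0.0166]
[0.21026001 0.55979384 0.20055897]
the job is handed in; nothing more can be done
None
```

The disc is flush against the alignment bar, the keeper's nose is touching its round edge, and I handed the job in at about 28 s of the 67 s allowed.

- **Disc:** I pressed two fingertips on top and turned it about 153° in stages, then dragged it along +x to the bar. The highest press I read was 9.8 N. Against the bar, the fingertips slipped at about 2–2.5 N sideways.
- **Keeper:** I pushed the tab from behind with the shut fingers. It slid at about 2 N, and I stopped when the force rose to 6.5 N with the nose on the disc. Then I backed off and lifted clear.

**Last checks:**
- **Flat against bar:** the flat measured 0.63° and the bar 0.55° in the same picture, so they are parallel to about 0.1°.
- **Nose:** it measured at x = -30 mm, against about -31 mm expected for contact.
- **Bystanders:** the vial and the steel cylinder stand where they were in the pictures. I did not re-check the other bystanders at the end, but the arm never went near them.
- **Robot:** it was clear of everything, and the force reading was noise.

**What disagreed:**
- The fitted disc centre was x = 15.6 mm against the nominal 14, which is within the 1–2 mm camera bias I saw on the bar.
- The disc sits about 2.6 mm to the right of centre between the guides.
- The bar's flush edge is partly hidden in the last view. I judged flushness from the parallel edges and the contact force.
- I read forces only at the end of each move and before pictures, so any peak between those readings was not seen.

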